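# Dispense one tin from the feeder and nudge it onto the green mat

## Robot

A 6-joint arm with a two-finger parallel gripper is mounted at the origin on a cart in front of the work surface, level with it; the furniture and walls round the work are solid. World frame = base frame: x ahead of the robot, y to its left, z up, the work surface at z = 0. Lengths are in m, angles in degrees, forces in N, time in s.
With the tool pointing down it reaches from about 0.3 to 0.75 m from the base axis. Payload 8.5 kg.
Tool frame: the origin (TCP) lies at the very end of the fingers, on their centre line; the grasp point (between the pads) lies 19 mm behind it; y points along the fingers, z is the direction in which the jaws open and shut, and the axes are right-handed (so a half turn about y gives the same grasp; the last joint's range is limited). The gripper opens to 85 mm and grips with 20 to 120 N. Pads are 22 mm wide; open, the fingers measure 114 mm over their backs; the gripper's body (76 mm by 85 mm) begins 54 mm behind the grasp point. The pads swing forward as they close: fully open they stand 13 mm farther back than shut.
Start: joints at [61.175, 21.807, 74.336, -0, 83.858, -12.336], TCP at [0.156, 0.527, 0.231] pointing down, gripper open.
Joint ranges: [-178.18, 178.18], [-50.72, 133.34], [12.68, 142.11], [-81.47, 261.47], [9.98, 163.14], [-165.26, 165.26]. Speed limits (degrees/s): [136.94, 136.94, 180, 180, 180, 180].

## Interface

Orientations are given as a 3x3 rotation matrix whose columns are the frame's x, y, z axes.
In Python, from rig import env gives the robot as it stands. The module is installed in compiled form; this text tells all that it offers.
- The arm moves only by the tool servo_tool, never from a script. Its argument "rows" is one flat list of numbers, 7 for each row, row after row: the opening, from 0 (shut) to 1 (fully open), then the shift along the world's x, y, z in m, then the turn, a rotation vector about the world's x, y, z in degrees. A call has 1 to 10 rows; each row shifts and turns the commanded pose from where the row before left it; what a row does not reach is not made up. A row lasts 1/12 s, in which the tool goes at most 41.7 mm and 7.16 degrees, less where a joint would pass 70% of its speed; a pose out of reach is approached as far as the arm can. A call with a gripper value outside its range is refused whole. The fingers move at their own pace and stop on an object; "force" is the grip in N (left out, the last holds). Time passes only in rows, so rows that do not move let the fingers close. It gives the time, the measured TCP pose, the force and the opening at its end, in the units of the state.
- env.observe(): the state, without advancing time (a new reading comes with each control period).
- env.get_image(name): name is "side" or "top" or "wrist"; returns the picture (480x640x3 uint8, red, green, blue); there is no depth.
- env.camera_model(name): a dict with "camera_matrix" (3x3 intrinsics, pixels), "k1" (the pictures are not rectified: a ray, as slopes to the right and down, at radius r is drawn at 1 + k1 r^2 times it, then the intrinsics apply), "R" (3x3) and "t" (3): a world point X has camera coordinates R X + t; the wrist camera has in their place "mount" (4x4, takes a point from camera to tool coordinates, whose origin is the TCP and whose axes are the tool frame's). Camera axes: x right, y down, z forward; pixel columns grow to the right and rows downward; lengths in m; the calibration is good to about 2 mm. A picture is of the moment at which its call begins: read the wrist's pose just before it. camera_model takes no time and is no camera call.
- env.close_job(): hands the job in, once; it reports no verdict.
The state is a dict: "time_s": time; "q": joint angles; "qvel": joint speeds; "joint_efforts": joint torques, N m; "position": TCP position; "tool_rot": TCP orientation; "ft_force": force on the tool from outside, world axes, zero at the start; "wrist_torque": the same for the moment, N m; "grip_width": finger opening in m.
Only numpy, scipy, OpenCV 4.12 (cv2) and the standard library are available. Lean on these libraries where they do the work, as an engineer would, in place of code of your own. Each camera call takes 0.05 s, during which the arm holds its last target.

## Task

Press the red plunger of the white tin feeder fully down once and let it come back up, so that a single blue-lidded tin comes out at the front. Then, without gripping or lifting it, gently nudge that tin aside along the bench until it stands wholly on the green mat. The other two tins stay in the feeder, and the things standing around are left alone.

Things in the scene. Friction and masses are not known exactly. Their poses are not given: they have to be found in the camera images.
- feeder: White tin feeder, fixed. Origin on the bench on the vertical axis of its tin magazine; its -x points out of the front (tins come out there, roughly towards the robot), z up. Magazine: bottomless square tube, 59 x 59 mm outside, 64 mm high (the top tin sticks out of it by 20 mm), doorway 31 mm high at the bottom of its front; the tins stand in it on the bench, one on another. Foot flanges (4 mm high) reach y = +-46 mm behind x = 25 mm.
- tower (a point): Centre of the top of the feeder's grey tower, which carries the plunger: 64 x 50 mm, top 100 mm above the bench, standing behind the magazine (70 mm behind the feeder's origin) on a low channel, 38 mm high and 59 mm wide, that runs back to x = 124 mm of the feeder.
- exit (a point): Point 14 mm above the bench and 86 mm in front of the feeder's origin: about here the centre of the tin comes to stand when the plunger has been pressed fully (it slides out along the bench, pushed by a flat blade; the blade goes back when the plunger is let go, and the next tin drops down). Fixed to the feeder.
- plunger_top (a point): Centre of the top of the red plunger button, 32 mm in diameter, 144 mm above the bench when up. It moves with the button.
- plunger (a joint): Travel of the plunger in m: 0 = up, 0.028 = fully down, at a rigid stop. A spring (5 to 7 N) returns it when let go; with the tins' friction up to about 12 N are needed while pressing it. 28 mm of plunger drives the blade 88 mm forward.
- tin_0_center (a point): Centre (half-way up, 14 mm above its foot) of the lowest tin, the one that will come out: a white round tin with a blue lid, 47 mm in diameter, 28 mm high, about 60 g. It stands on the bench with its axis vertical.
- tin_1_center (a point): Centre of the second tin, of the same kind, on top of the lowest one in the magazine.
- tin_2_center (a point): Centre of the third tin, of the same kind, at the top of the magazine.
- green_mat: Green round mat 92 mm in diameter, fixed and practically flush with the bench (under 1 mm). Origin at its centre. It lies in front of the feeder, to one side or the other.
- orange_mat: Orange round mat of the same size, on the other side; not to be used.
- grey_stopper: Grey rubber stopper 31 mm in diameter, 28 mm high, standing beside the feeder; origin at the centre of its underside. Leave alone.
- red_stopper: Red-brown rubber stopper 24 mm in diameter, 26 mm high, standing on the other side of the feeder; origin at the centre of its underside. Leave alone.
- crucible: White porcelain crucible 45 mm in diameter, 36 mm high; origin at the centre of its underside. Leave alone.
- masking_tape: Roll of beige masking tape lying flat, 84 mm in diameter, 25 mm high; origin at the centre of its underside. Leave alone.
- stopwatch: Black stopwatch lying flat, 63 x 58 x 17 mm; origin at the centre of its underside. Leave alone.
- weighing_bottle: Glass weighing bottle with stopper, 40 mm in diameter, 48 mm high; origin at the centre of its underside. Leave alone.
There are look-alikes about, which are no part of the job. Leave any orange or yellow look-alike of the part that bears tin_2_center alone.

How it is judged (in metres and radians):
On the way, in this order (a step that is already met when the one before it is completed fails the run):
1. the plunger is pressed fully down (at least 24 of its 28 mm) (value of joint plunger above 0.024 m), for 0.05 s.
2. the plunger is back up, and the lowest tin stands out in front of the feeder, not yet on the green mat (value of joint plunger below 0.002 m and x of tin_0_center in the frame of feeder below -0.06 m and horizontal distance between tin_0_center and green_mat above 0.04 m), for 0.05 s.
At the end, for the whole second after the job is handed in: The dispensed tin stands upright and still on the bench, its whole foot on the green mat (its centre within 22.5 mm of the mat's centre); the plunger is up; the other two tins have moved down and stand in the magazine (within 8 mm of its axis) (horizontal distance between tin_0_center and green_mat below 0.0225 m and height (world z) of tin_0_center below 0.017 m and angle between tin_0_center's own z axis and vertical below 0.1 rad and linear speed of tin_0 below 0.01 m/s and value of joint plunger below 0.002 m and horizontal distance between each of tin_1_center, tin_2_center and feeder below 0.008 m and height (world z) of tin_1_center below 0.018 m and height (world z) of tin_2_center below 0.046 m); the robot touches nothing.
It fails at once if the tin was lifted (more than 8 mm off the bench) or tipped (height (world z) of tin_0_center above 0.022 m or angle between tin_0_center's own z axis and vertical above 0.3 rad).
It fails at once if the tin was gripped or pushed hard (over 18 N from the fingers) (contact force between the fingers and tin_0 above 18 N).
It fails at once if another tin left its place in the magazine (plunger pressed a second time, or tin taken out) (horizontal distance between any of tin_1_center, tin_2_center and feeder above 0.012 m or height (world z) of tin_1_center above 0.052 m or height (world z) of tin_2_center above 0.08 m).
It fails at once if something standing around was moved by more than 15 mm (distance of any of grey_stopper, red_stopper, crucible, masking_tape, stopwatch, weighing_bottle from where it was at the start of the episode above 0.015 m).
It also fails if it takes over 58 s, if anything falls off the work surface, if the arm or the gripper's body presses on something with over 40 N, if the wrist force passes 120 N, or if a joint passes its speed limit or range.

## Working session

There is one attempt and no reset: what is moved stays moved. The work goes in short steps, Python scripts to look and compute and a tool call to move; the robot and the scene stay as the last step left them, time stands still between calls to the robot, and variables do not carry over. Pictures are saved under pics/ and viewed, and the job is handed in when it is done.

Besides the shell and the picture viewer there is one more tool, called after "Call:" as a command line: name --argument value ..., lists and objects as JSON in quotes. servo_tool: Moves the arm, as the interface text tells. Its arguments: {"type":"object","properties":{"rows":{"type":"array","items":{"type":"number"}},"force":{"type":"number"}},"required":["rows"]}

```bash
mkdir -p pics; cat > h.py <<'E'
import numpy as np, cv2
from rig import env
def save(n,f):
    im=env.get_image(n); cv2.imwrite('pics/'+f,im[:,:,::-1]); return im
def ray(n,u,v,st=None):
    m=env.camera_model(n);K=np.array(m['camera_matrix']);k1=m['k1']
    p=np.linalg.inv(K)@[u,v,1];d=p[:2]
    x=d.copy()
    for _ in range(20): x=d/(1+k1*(x@x))
    r=np.array([x[0],x[1],1])
    if 'R' in m:
        R=np.array(m['R']);t=np.array(m['t']); return -R.T@t, R.T@r
    M=np.array(m['mount']);st=st or env.observe();T=np.array(st['tool_rot']);P=np.array(st['position'])
    return P+T@M[:3,3], T@(M[:3,:3]@r)
def onz(n,u,v,z,st=None):
    o,d=ray(n,u,v,st); return o+d*(z-o[2])/d[2]
E
python3 - <<'E'
from h import *
s=env.observe();print(s)
for n in('side','top','wrist'):
    save(n,n+'0.png');print(n,env.camera_model(n))
E
```

```text
{'time_s': 0.0, 'q': array([ 6.11757099e+01,  2.18398656e+01,  7.43858481e+01,  4.10087546e-04,
        8.38585011e+01, -1.23363617e+01]), 'qvel': array([ 0.07016225, -0.01377072, -0.04803591,  0.01376527, -0.11096789,
        0.07731745]), 'joint_efforts': array([ 4.50695343e-04, -4.48473287e+01, -2.31273830e+01, -2.53083053e-04,
        4.78770424e-03,  4.40866586e-06]), 'position': array([0.15595339, 0.52710998, 0.23071588]), 'tool_rot': array([[ 9.58879219e-01, -7.14874229e-04,  2.83813551e-01],
       [-2.83814270e-01, -1.28428630e-03,  9.58878413e-01],
       [-3.20979611e-04, -9.99998920e-01, -1.43436695e-03]]), 'ft_force': array([-0.33031145,  0.09377036, -1.13811569]), 'wrist_torque': array([ 0.01464551, -0.05611973, -0.02718799]), 'grip_width': 0.08580090271910998}
side {'camera_matrix': array([[524.26481541,   0.        , 321.94263638],
       [  0.        , 524.26481541, 238.54768054],
       [  0.        ,   0.        ,   1.        ]]), 'k1': 0.011667908283995726, 'R': array([[-0.96669171, -0.25590106, -0.00466718],
       [-0.1499655 ,  0.5810983 , -0.79989694],
       
[... 359 characters left out ...]
-0.9733757 , -0.03561227, -0.22643215],
       [ 0.22647858,  0.00277769, -0.97401218]]), 't': array([-0.02636184,  0.57317252,  0.99412935])}
wrist {'camera_matrix': array([[406.96938074,   0.        , 316.73008008],
       [  0.        , 406.96938074, 233.48714101],
       [  0.        ,   0.        ,   1.        ]]), 'k1': -0.06453858668259921, 'mount': array([[ 1.12530320e-04,  9.44582862e-01,  3.28273062e-01,
        -8.52151176e-02],
       [-5.06012598e-04, -3.28272969e-01,  9.44582766e-01,
        -1.42207764e-01],
       [ 9.99999866e-01, -2.72404506e-04,  4.41030166e-04,
         2.65033510e-04],
       [ 0.00000000e+00,  0.00000000e+00,  0.00000000e+00,
         1.00000000e+00]])}
```

View pics/top0.png

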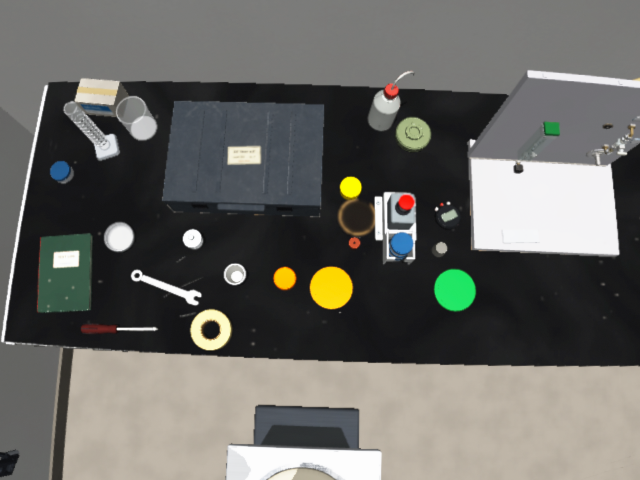

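View pics/side0.png

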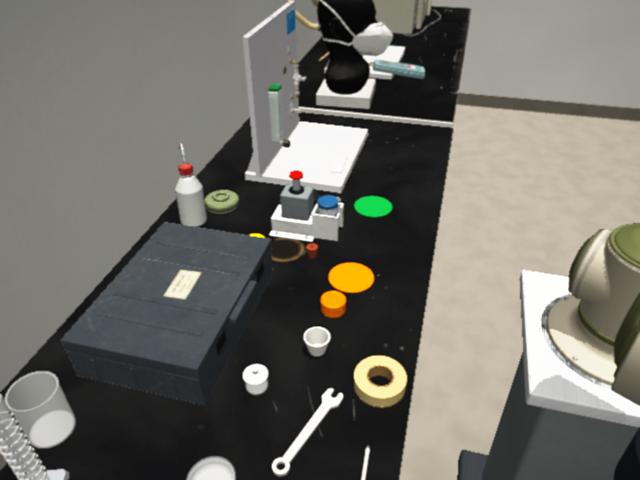

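The top view shows the feeder at about (401,228), its red button at (406,202) and its blue lid at (402,244). The green mat is at (455,290), the orange mat at (331,288), the grey stopper at (440,249) and the red-brown stopper at (354,243). There are orange and yellow look-alike tins at (284,278) and (350,187).

```bash
python3 - <<'E'
from h import *
S={}
for n in('top','side'):
    im=cv2.imread(f'pics/{n}0.png');hsv=cv2.cvtColor(im,cv2.COLOR_BGR2HSV)
    def blob(lo,hi,box,nm,z):
        m=cv2.inRange(hsv,lo,hi);k=np.zeros_like(m);x0,y0,x1,y1=box;k[y0:y1,x0:x1]=m[y0:y1,x0:x1]
        c,l,s,ce=cv2.connectedComponentsWithStats(k)
        i=1+np.argmax(s[1:,4]);cs,_=cv2.findContours((l==i).astype(np.uint8),0,1)
        e=cv2.minEnclosingCircle(cs[0]);print(n,nm,ce[i],s[i],e,onz(n,*ce[i],z).round(4),onz(n,*e[0],z).round(4))
        S[n,nm]=ce[i]
    B=dict(top=dict(r=(390,190,420,222),b=(385,230,420,260),g=(430,265,480,320)),side=dict(r=(285,165,310,195),b=(312,190,345,215),g=(345,190,400,225)))[n]
    blob((0,150,180),(8,255,255),B['r'],'redtop',.144)
    blob((100,120,60),(125,255,255),B['b'],'lid',.084)
    blob((50,100,80),(85,255,255),B['g'],'mat',0)
im=cv2.imread('pics/top0.png');cv2.imwrite('pics/topz.png',cv2.resize(im[170:320,320:490],None,fx=4.5,fy=4,interpolation=2))
im=cv2.imread('pics/side0.png');cv2.imwrite('pics/sidez.png',cv2.resize(im[155:265,250:410],None,fx=5,fy=5,interpolation=2))
E
```

```text
top redtop [406.06818182 201.63636364] [399 195  15  15 176] ((405.93902587890625, 201.64634704589844), 7.540690898895264) [ 0.6409 -0.1848  0.144 ] [ 0.6409 -0.1845  0.144 ]
top lid [401.23325635 244.2517321 ] [390 233  23  27 433] ((401.5, 246.05999755859375), 13.70022964477539) [ 0.5686 -0.1852  0.084 ] [ 0.5648 -0.1857  0.084 ]
top mat [454.49084507 289.6056338 ] [ 434  269   42   43 1420] ((454.5625, 289.625), 21.643966674804688) [ 0.4905 -0.3174  0.    ] [ 0.4904 -0.3176  0.    ]
side redtop [295.69135802 174.33333333] [290 171  13   8  81] ((295.9166564941406, 174.5), 6.103957176208496) [ 0.6407 -0.1786  0.144 ] [ 0.64  -0.178  0.144]
side lid [327.07630522 201.32128514] [317 194  21  15 249] ((326.7622985839844, 201.37704467773438), 10.329998016357422) [ 0.5724 -0.1826  0.084 ] [ 0.573  -0.1822  0.084 ]
side mat [372.81551977 205.96486091] [354 195  39  23 683] ((373.0, 206.0), 19.235483169555664) [ 0.491  -0.3163  0.    ] [ 0.4905 -0.3163  0.    ]
```

View pics/topz.png

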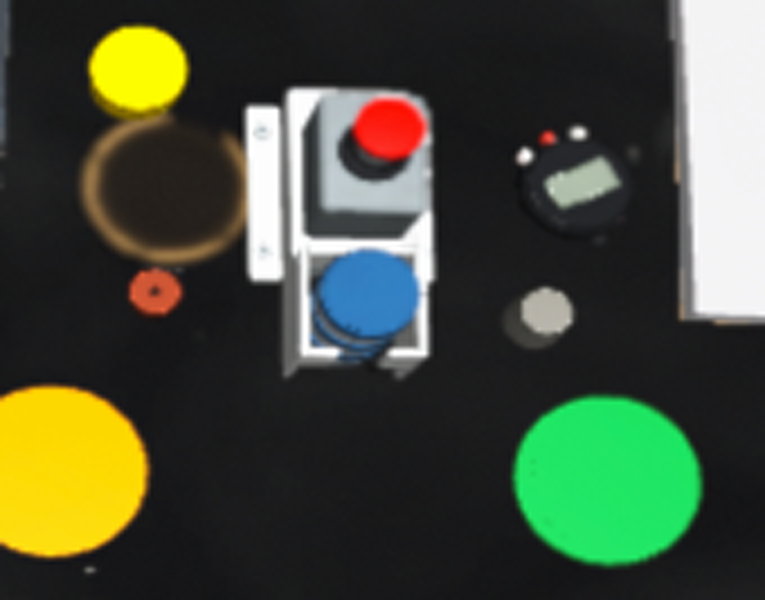

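View pics/sidez.png

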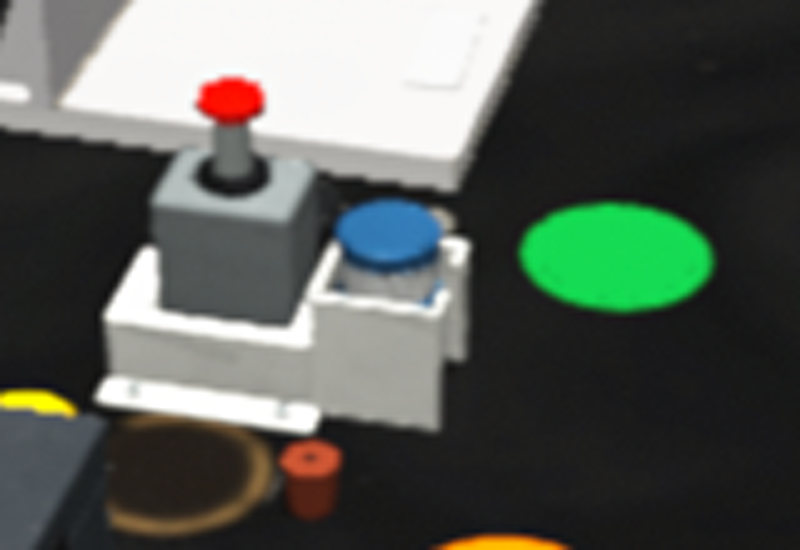

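Feeder axis is about (0.570,-0.184) with its front facing world -x. The button is at (0.641,-0.183) and the mat at (0.4907,-0.317). I'll move over the button with the fingers shut, turning the jaw axis to world x on the way.

Call:
servo_tool --rows '[0, 0.01, -0.015, 0, 0, 0, -2, 0, 0.02, -0.03, 0, 0, 0, -3, 0, 0.02, -0.03, 0, 0, 0, -3, 0, 0.02, -0.03, 0, 0, 0, -3, 0, 0.02, -0.03, 0, 0, 0, -3, 0, 0.02, -0.03, 0, 0, 0, -3, 0, 0.02, -0.03, 0, 0, 0, -3, 0, 0.02, -0.03, 0, 0, 0, -3, 0, 0.02, -0.03, 0, 0, 0, -3, 0, 0.02, -0.03, 0, 0, 0, -3]' --force 40

```text
time_s: 0.98
position: [0.3466, 0.2408, 0.2313]
tool_rot: [[0.699, -0.0, 0.715], [-0.715, 0.0, 0.699], [-0.0, -1.0, -0.0]]
ft_force: [0.6, 0.6, 0.3]
grip_width: -0.0
```

Call:
servo_tool --rows '[0, 0.02, -0.03, 0, 0, 0, -3, 0, 0.02, -0.03, 0, 0, 0, -3, 0, 0.02, -0.03, 0, 0, 0, -3, 0, 0.02, -0.03, 0, 0, 0, -3, 0, 0.02, -0.03, 0, 0, 0, -3, 0, 0.02, -0.03, 0, 0, 0, -3, 0, 0.02, -0.03, 0, 0, 0, -3, 0, 0.02, -0.03, 0, 0, 0, -3, 0, 0.02, -0.03, 0, 0, 0, -3, 0, 0.02, -0.03, 0, 0, 0, -3]'

```text
time_s: 1.82
position: [0.5467, -0.0594, 0.2311]
tool_rot: [[0.248, -0.0, 0.969], [-0.969, 0.0, 0.248], [-0.0, -1.0, -0.0]]
ft_force: [0.8, 1.0, -0.4]
grip_width: -0.0004
```

Call:
servo_tool --rows '[0, 0.02, -0.03, -0.005, 0, 0, -3, 0, 0.02, -0.03, -0.005, 0, 0, -3, 0, 0.02, -0.03, -0.005, 0, 0, -3, 0, 0.02, -0.02, -0.005, 0, 0, -3, 0, 0.01, -0.01, 0, 0, 0, -1, 0, 0, 0, 0, 0, 0, 0, 0, 0, 0, 0, 0, 0, 0]'

```text
time_s: 2.4
position: [0.6359, -0.1777, 0.2105]
tool_rot: [[0.027, -0.001, 1.0], [-1.0, 0.001, 0.027], [-0.001, -1.0, -0.001]]
ft_force: [-0.7, -0.2, 0.4]
grip_width: 0.0001
```

Call:
servo_tool --rows '[0, 0.005, -0.005, -0.02, 0, 0, -1.5, 0, 0, 0, -0.02, 0, 0, 0, 0, 0, 0, -0.012, 0, 0, 0, 0, 0, 0, 0, 0, 0, 0]'

```text
time_s: 2.73
position: [0.6395, -0.1809, 0.157]
tool_rot: [[0.002, -0.005, 1.0], [-1.0, 0.002, 0.002], [-0.002, -1.0, -0.005]]
ft_force: [-0.9, -0.3, -0.2]
grip_width: 0.0002
```

```bash
python3 - <<'E'
from h import *
for n in('side','top','wrist'): 
    im=save(n,n+'1.png')
    if n=='side': cv2.imwrite('pics/side1z.png',cv2.resize(im[130:265,220:410,::-1],None,fx=4,fy=4))
E
```

```text
(no output)
```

View pics/side1z.png

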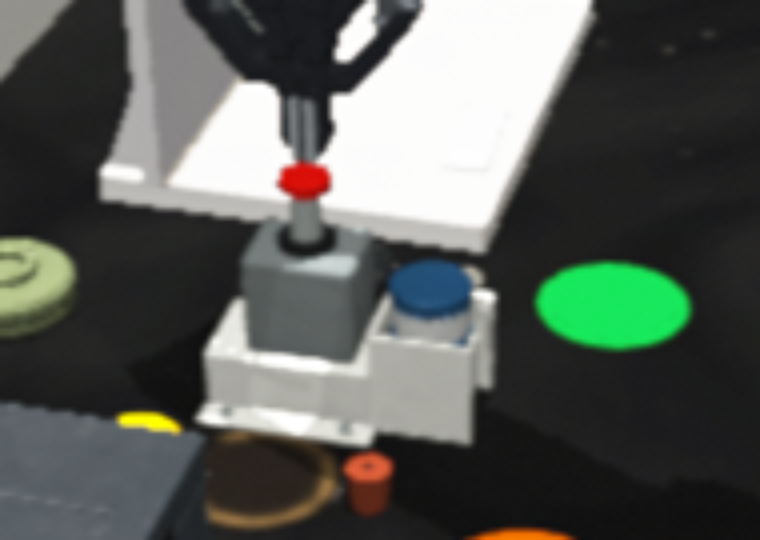

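View pics/wrist1.png

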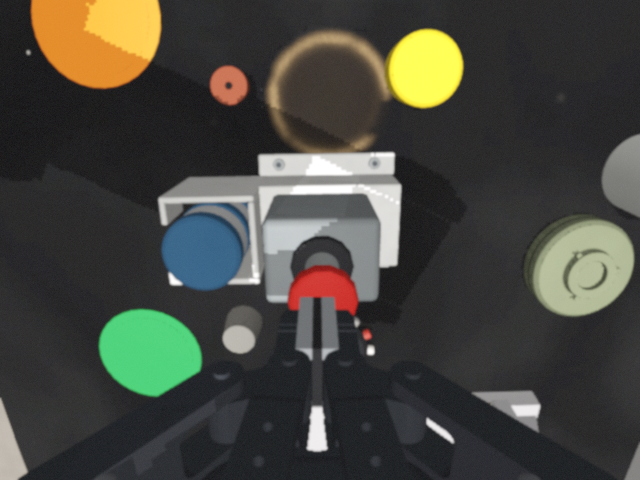

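The fingertips sit over the centre of the button in both the side and wrist views. Pressing slowly.

Call:
servo_tool --rows '[0, 0.001, -0.001, -0.003, 0, 0, 0, 0, 0, 0, -0.003, 0, 0, 0, 0, 0, 0, -0.003, 0, 0, 0, 0, 0, 0, -0.003, 0, 0, 0, 0, 0, 0, -0.002, 0, 0, 0, 0, 0, 0, -0.002, 0, 0, 0, 0, 0, 0, -0.002, 0, 0, 0, 0, 0, 0, -0.002, 0, 0, 0]'

```text
time_s: 3.55
position: [0.6422, -0.1837, 0.1404]
tool_rot: [[0.0, 0.001, 1.0], [-1.0, -0.001, 0.0], [0.001, -1.0, 0.001]]
ft_force: [-4.0, 1.8, 9.2]
grip_width: 0.0004
```

Call:
servo_tool --rows '[0, 0, 0, -0.002, 0, 0, 0, 0, 0, 0, -0.002, 0, 0, 0, 0, 0, 0, -0.002, 0, 0, 0, 0, 0, 0, -0.002, 0, 0, 0, 0, 0, 0, -0.002, 0, 0, 0, 0, 0, 0, -0.002, 0, 0, 0, 0, 0, 0, -0.002, 0, 0, 0, 0, 0, 0, -0.001, 0, 0, 0]'

```text
time_s: 4.22
position: [0.6422, -0.1837, 0.1256]
tool_rot: [[0.0, 0.001, 1.0], [-1.0, -0.001, 0.0], [0.001, -1.0, 0.001]]
ft_force: [-3.4, 1.4, 8.9]
grip_width: 0.0
```

Call:
servo_tool --rows '[0, 0, 0, -0.002, 0, 0, 0, 0, 0, 0, -0.002, 0, 0, 0, 0, 0, 0, -0.002, 0, 0, 0, 0, 0, 0, -0.002, 0, 0, 0, 0, 0, 0, -0.001, 0, 0, 0, 0, 0, 0, 0, 0, 0, 0]'

```text
time_s: 4.72
position: [0.6422, -0.1837, 0.1165]
tool_rot: [[0.0, 0.001, 1.0], [-1.0, -0.001, 0.0], [0.001, -1.0, 0.001]]
ft_force: [-3.2, 0.6, 7.3]
grip_width: -0.0002
```

Call:
servo_tool --rows '[0, 0, 0, -0.0005, 0, 0, 0, 0, 0, 0, -0.0005, 0, 0, 0, 0, 0, 0, 0, 0, 0, 0]'

```text
time_s: 4.97
position: [0.6422, -0.1837, 0.116]
tool_rot: [[0.0, 0.001, 1.0], [-1.0, -0.001, 0.0], [0.001, -1.0, 0.001]]
ft_force: [-3.4, 2.2, 10.0]
grip_width: -0.0001
```

Call:
servo_tool --rows '[0, 0, 0, -0.0005, 0, 0, 0, 0, 0, 0, 0, 0, 0, 0]'

```text
time_s: 5.13
position: [0.6423, -0.1837, 0.116]
tool_rot: [[0.0, 0.002, 1.0], [-1.0, -0.001, 0.0], [0.001, -1.0, 0.002]]
ft_force: [-4.7, 1.9, 12.2]
grip_width: -0.0
```

```bash
python3 - <<'E'
from h import *
print(env.observe()['ft_force'],env.observe()['position'])
im=save('side','side2.png'); cv2.imwrite('pics/side2z.png',cv2.resize(im[130:265,220:410,::-1],None,fx=4,fy=4))
E
```

```text
[-4.68300244  1.89587873 12.19235661] [ 0.642269   -0.1836797   0.11596913]
```

View pics/side2z.png

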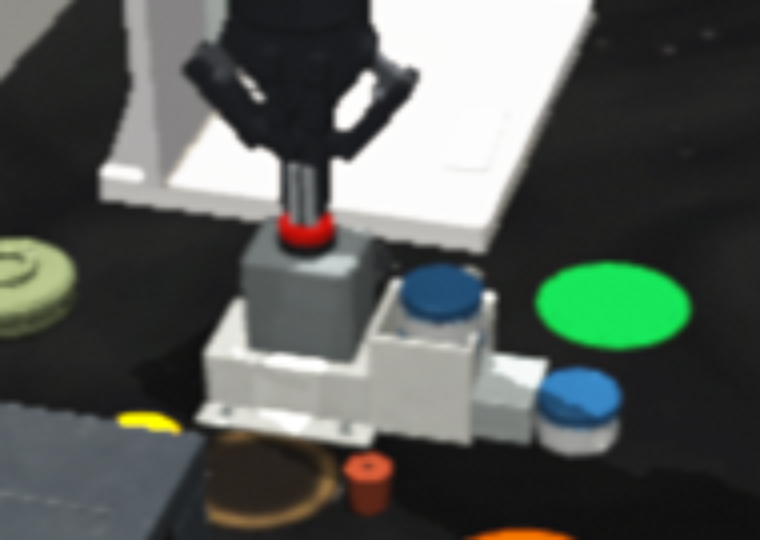

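The plunger is at its stop, and the lowest tin stands out in front of the blade. Releasing.

Call:
servo_tool --rows '[0, 0, 0, 0.003, 0, 0, 0, 0, 0, 0, 0.004, 0, 0, 0, 0, 0, 0, 0.004, 0, 0, 0, 0, 0, 0, 0.004, 0, 0, 0, 0, 0, 0, 0.004, 0, 0, 0, 0, 0, 0, 0.005, 0, 0, 0, 0, 0, 0, 0.005, 0, 0, 0, 0, 0, 0, 0.015, 0, 0, 0, 0, 0, 0, 0.03, 0, 0, 0, 0, 0, 0, 0.03, 0, 0, 0]'

```text
time_s: 6.02
position: [0.6416, -0.1835, 0.2178]
tool_rot: [[0.0, -0.003, 1.0], [-1.0, 0.001, 0.0], [-0.001, -1.0, -0.003]]
ft_force: [1.0, -0.6, 0.4]
grip_width: -0.0001
```

Call:
servo_tool --rows '[0.35, -0.02, 0.01, 0, 0, 0, 0, 0.35, -0.03, 0.02, 0, 0, 0, 0, 0.35, -0.03, 0.03, 0, 0, 0, 0, 0.35, -0.03, 0.03, 0, 0, 0, 0, 0.35, -0.03, 0.02, 0, 0, 0, 0, 0.35, -0.01, 0, 0, 0, 0, 0, 0.35, 0, 0, 0, 0, 0, 0]'

```text
time_s: 6.6
position: [0.4913, -0.0736, 0.2185]
tool_rot: [[0.001, -0.0, 1.0], [-1.0, -0.0, 0.001], [0.0, -1.0, -0.0]]
ft_force: [0.0, -0.4, 0.6]
grip_width: 0.0302
```

```bash
python3 - <<'E'
from h import *
print(env.observe()['position'],env.observe()['grip_width'])
im=save('side','side3.png'); cv2.imwrite('pics/side3z.png',cv2.resize(im[130:265,220:410,::-1],None,fx=4,fy=4))
save('top','top3.png');save('wrist','wrist3.png')
E
```

```text
[ 0.49129067 -0.07355129  0.21849423] 0.030220137927602052
```

View pics/side3z.png

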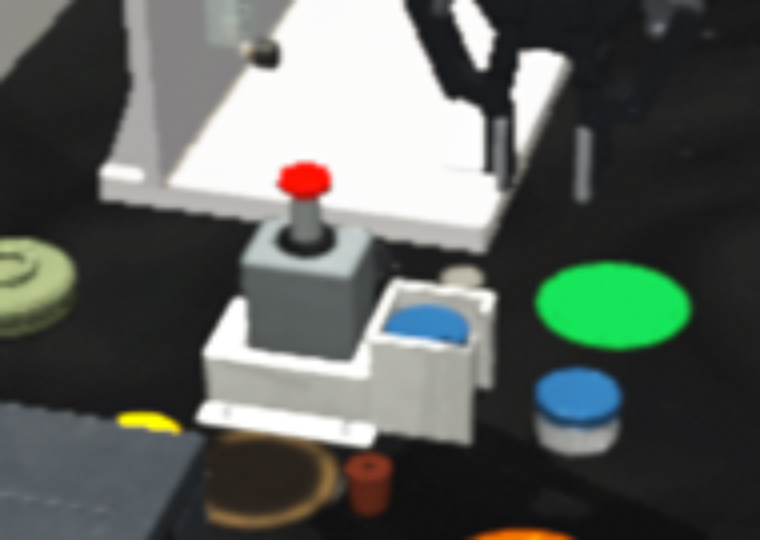

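View pics/top3.png

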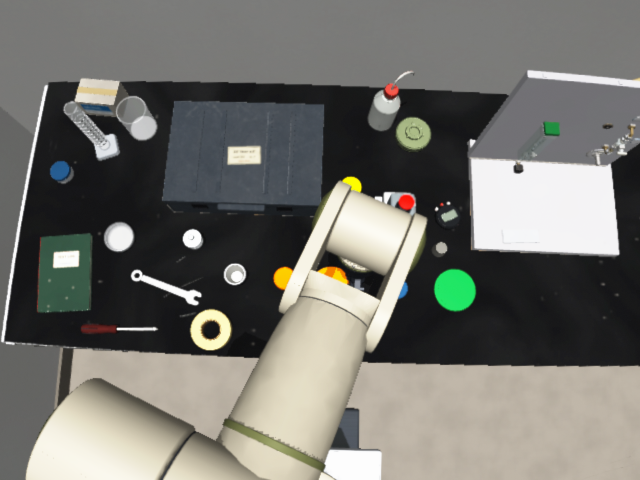

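View pics/wrist3.png

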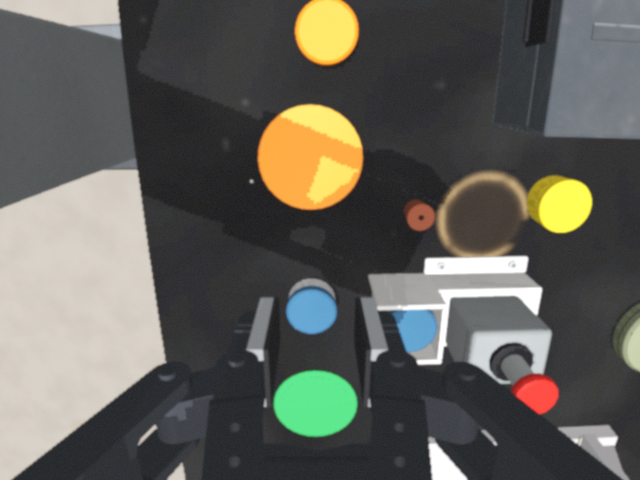

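The plunger is back up, the two tins have dropped, and tin 0 stands alone in front. It is at (311,311) in the wrist view and about (365,230) in the side view.

```bash
python3 - <<'E'
from h import *
for n,boxes in(('wrist',[(280,280,345,340,.028),(385,300,440,355,.056)]),('side',[(350,218,378,238,.028),(310,203,340,220,.056)])):
    im=cv2.imread(f'pics/{n}3.png');hsv=cv2.cvtColor(im,cv2.COLOR_BGR2HSV)
    for x0,y0,x1,y1,z in boxes:
        m=cv2.inRange(hsv,(98,130,110),(125,255,255));k=np.zeros_like(m);k[y0:y1,x0:x1]=m[y0:y1,x0:x1]
        c,l,s,ce=cv2.connectedComponentsWithStats(k);i=1+np.argmax(s[1:,4]);b=s[i]
        print(n,b,ce[i],onz(n,*ce[i],z).round(4))
    if n=='wrist':
        k=np.zeros_like(m);m=cv2.inRange(hsv,(50,100,80),(85,255,255));ys,xs=np.nonzero(m);print('mat',onz(n,xs.mean(),ys.mean(),0).round(4))
E
```

```text
wrist [ 286  288   51   46 1633] [311.93998775 309.98836497] [ 0.4894 -0.1804  0.028 ]
wrist [ 393  311   43   40 1214] [415.12108731 327.97940692] [ 0.5791 -0.1825  0.056 ]
mat [ 0.4918 -0.3142 -0.    ]
side [354 222  21  14 225] [364.13777778 228.2       ] [ 0.4872 -0.181   0.028 ]
side [317 207  20   9 128] [326.9375  210.59375] [ 0.574  -0.1878  0.056 ]
```

Call:
servo_tool --rows '[0.35, -0.003, 0, -0.03, 0, 0, 0, 0.35, 0, 0, -0.035, 0, 0, 0, 0.35, 0, 0, -0.035, 0, 0, 0, 0.35, 0, 0, -0.035, 0, 0, 0, 0.35, 0, 0, -0.03, 0, 0, 0, 0.35, 0, 0, -0.02, 0, 0, 0, 0.35, 0, -0.01, -0.012, 0, 0, 0, 0.35, 0, -0.015, -0.006, 0, 0, 0, 0.35, 0, -0.015, -0.003, 0, 0, 0, 0.35, 0, -0.01, 0, 0, 0, 0]'

```text
time_s: 7.58
position: [0.4908, -0.1264, 0.0104]
tool_rot: [[-0.001, -0.001, 1.0], [-1.0, 0.001, -0.001], [-0.001, -1.0, -0.001]]
ft_force: [0.5, -0.3, 0.8]
grip_width: 0.0298
```

```bash
python3 - <<'E'
from h import *
s=env.observe();print(s['position'],s['grip_width'],s['ft_force'])
save('wrist','wrist4.png')
E
```

```text
[ 0.49079827 -0.12641671  0.01036446] 0.029826724485312973 [ 0.46158408 -0.33966955  0.84955387]
```

View pics/wrist4.png

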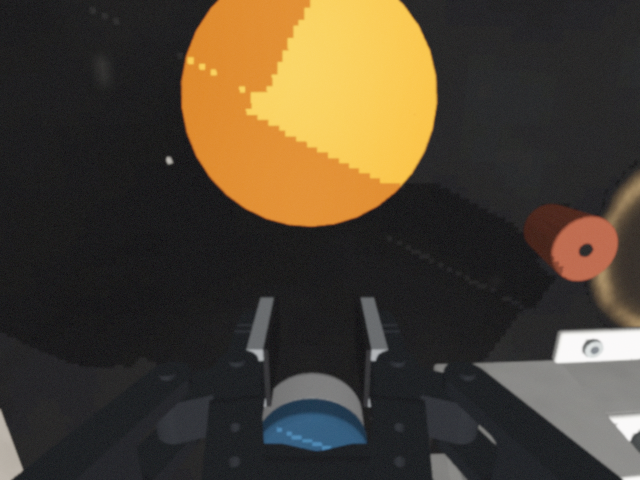

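Call:
servo_tool --rows '[0.35, -0.001, -0.006, 0, 0, 0, 0, 0.35, -0.001, -0.006, 0, 0, 0, 0, 0.35, 0, -0.004, 0, 0, 0, 0, 0.35, 0, -0.004, 0, 0, 0, 0, 0.35, 0, -0.004, 0, 0, 0, 0, 0.35, 0, -0.004, 0, 0, 0, 0, 0.35, 0, -0.004, 0, 0, 0, 0, 0.35, 0, -0.004, 0, 0, 0, 0, 0.35, 0, -0.004, 0, 0, 0, 0, 0.35, 0, -0.004, 0, 0, 0, 0]'

```text
time_s: 8.47
position: [0.4882, -0.169, 0.0118]
tool_rot: [[0.0, -0.0, 1.0], [-1.0, 0.0, 0.0], [-0.0, -1.0, -0.0]]
ft_force: [0.6, -0.5, 0.3]
grip_width: 0.0298
```

```bash
python3 - <<'E'
from h import *
s=env.observe();print(s['position'],s['grip_width'],s['ft_force'])
a=save('wrist','wrist5.png');b=save('side','side5.png')
cv2.imwrite('pics/c5.png',np.hstack([cv2.resize(a,(400,300)),cv2.resize(b[130:265,270:450],(400,300))])[:,:,::-1])
E
```

```text
[ 0.48817341 -0.16904876  0.01184554] 0.029793304788360776 [ 0.60743033 -0.48722985  0.30777739]
```

View pics/c5.png

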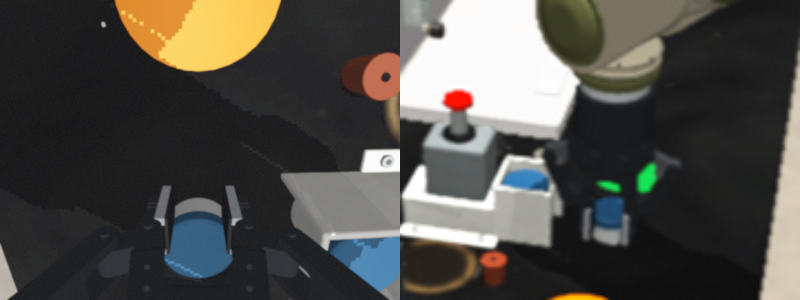

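The tin sits in the cradle of the two finger edges, upright, with very little force. Pushing on.

Call:
servo_tool --rows '[0.35, 0, -0.004, 0, 0, 0, 0, 0.35, 0, -0.005, 0, 0, 0, 0, 0.35, 0, -0.005, 0, 0, 0, 0, 0.35, 0, -0.005, 0, 0, 0, 0, 0.35, 0, -0.005, 0, 0, 0, 0, 0.35, 0, -0.005, 0, 0, 0, 0, 0.35, 0, -0.005, 0, 0, 0, 0, 0.35, 0, -0.005, 0, 0, 0, 0, 0.35, 0, -0.005, 0, 0, 0, 0, 0.35, 0, -0.005, 0, 0, 0, 0]'

```text
time_s: 9.4
position: [0.4882, -0.2182, 0.0118]
tool_rot: [[0.0, 0.0, 1.0], [-1.0, -0.0, 0.0], [0.0, -1.0, 0.0]]
ft_force: [0.1, 0.7, -0.0]
grip_width: 0.0301
```

Call:
servo_tool --rows '[0.35, 0, -0.005, 0, 0, 0, 0, 0.35, 0, -0.005, 0, 0, 0, 0, 0.35, 0, -0.005, 0, 0, 0, 0, 0.35, 0, -0.005, 0, 0, 0, 0, 0.35, 0.001, -0.005, 0, 0, 0, 0, 0.35, 0.001, -0.005, 0, 0, 0, 0, 0.35, 0, -0.004, 0, 0, 0, 0, 0.35, 0, -0.004, 0, 0, 0, 0, 0.35, 0, -0.003, 0, 0, 0, 0, 0.35, 0, 0, 0, 0, 0, 0]'

```text
time_s: 10.23
position: [0.4902, -0.2593, 0.0118]
tool_rot: [[-0.0, 0.0, 1.0], [-1.0, -0.0, -0.0], [0.0, -1.0, 0.0]]
ft_force: [-0.0, 0.1, -0.1]
grip_width: 0.0296
```

```bash
python3 - <<'E'
from h import *
s=env.observe();print(s['position'],s['grip_width'],s['ft_force'])
a=save('wrist','wrist6.png');b=save('side','side6.png');c=save('top','top6.png')
cv2.imwrite('pics/c6.png',np.hstack([cv2.resize(a,(400,300)),cv2.resize(b[130:265,270:450],(400,300))])[:,:,::-1])
cv2.imwrite('pics/t6.png',cv2.resize(c[170:330,340:520],None,fx=4,fy=3.5)[:,:,::-1])
E
```

```text
[ 0.49020511 -0.25932686  0.01181121] 0.029621476831803946 [-0.04059365  0.12125611 -0.07309722]
```

View pics/c6.png

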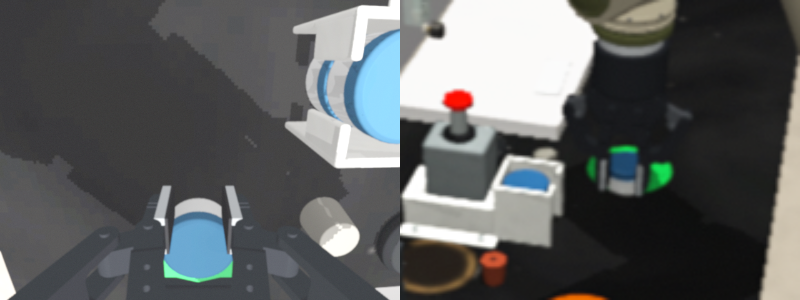

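View pics/t6.png

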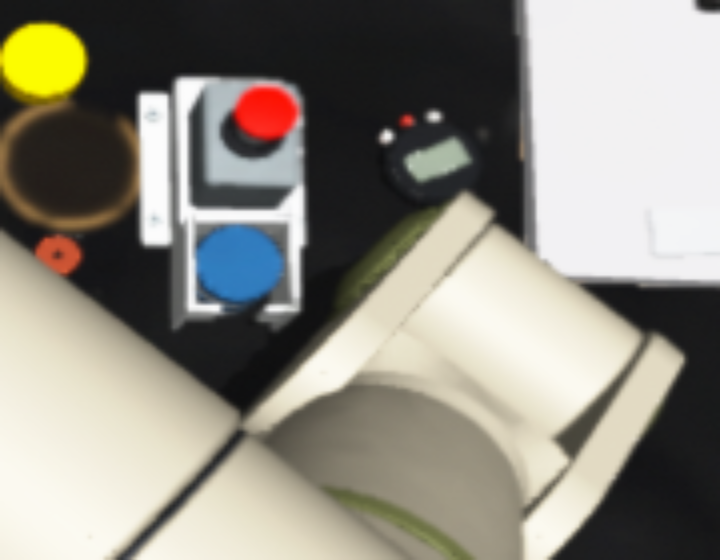

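```bash
python3 - <<'E'
from h import *
st=env.observe()
im=cv2.imread('pics/wrist6.png');hsv=cv2.cvtColor(im,cv2.COLOR_BGR2HSV)
m=cv2.inRange(hsv,(95,90,110),(125,255,255));m[:,:230]=0;m[:,420:]=0;m[:250]=0
ys,xs=np.nonzero(m)
for u in (305,316,327):
    y=ys[xs==u];print(u,y.min(),y.max(),onz('wrist',u,y.min(),.028,st),onz('wrist',u,y.max()+1,.028,st))
im=cv2.imread('pics/side6.png');hsv=cv2.cvtColor(im,cv2.COLOR_BGR2HSV)
m=cv2.inRange(hsv,(95,90,60),(125,255,255));m[:,:355]=0;m[:,385:]=0;m[:190]=0;m[220:]=0
ys,xs=np.nonzero(m);print(xs.min(),xs.max(),ys.min(),ys.max(),onz('side',xs.mean(),ys.mean(),.028),onz('side',xs.mean(),ys.min(),.028))
E
```

```text
305 341 442 [ 0.48541279 -0.25846392  0.028     ] [ 0.4848908  -0.30757551  0.028     ]
316 340 444 [ 0.48939987 -0.25803716  0.028     ] [ 0.48937269 -0.3086681   0.028     ]
327 340 443 [ 0.49338272 -0.25804052  0.028     ] [ 0.49386136 -0.30812731  0.028     ]
365 376 199 210 [ 0.49170976 -0.27983732  0.028     ] [ 0.49593957 -0.30242054  0.028     ]
```

The tin is at about (0.490,-0.283), so 33 mm remain.

Call:
servo_tool --rows '[0.35, 0.001, -0.003, 0, 0, 0, 0, 0.35, 0, -0.005, 0, 0, 0, 0, 0.35, 0, -0.005, 0, 0, 0, 0, 0.35, 0, -0.005, 0, 0, 0, 0, 0.35, 0, -0.005, 0, 0, 0, 0, 0.35, 0, -0.004, 0, 0, 0, 0, 0.35, 0, -0.003, 0, 0, 0, 0, 0.35, 0, -0.002, 0, 0, 0, 0, 0.35, 0, 0, 0, 0, 0, 0]'

```text
time_s: 11.13
position: [0.4912, -0.2911, 0.0118]
tool_rot: [[-0.0, 0.0, 1.0], [-1.0, -0.0, -0.0], [0.0, -1.0, 0.0]]
ft_force: [0.2, -0.0, 0.2]
grip_width: 0.0299
```

Call:
servo_tool --rows '[0.35, 0, 0.004, 0, 0, 0, 0, 0.35, 0, 0.01, 0, 0, 0, 0, 0.35, 0, 0.03, 0, 0, 0, 0, 0.35, 0, 0.035, 0, 0, 0, 0, 0.35, 0, 0.03, 0.01, 0, 0, 0, 0.35, 0, 0.02, 0.03, 0, 0, 0, 0.35, 0, 0.02, 0.035, 0, 0, 0, 0.35, 0, 0.02, 0.035, 0, 0, 0, 0.35, 0, 0.02, 0.035, 0, 0, 0, 0.35, 0, 0.02, 0.035, 0, 0, 0]'

```text
time_s: 11.97
position: [0.4903, -0.0795, 0.1935]
tool_rot: [[0.001, -0.0, 1.0], [-1.0, 0.0, 0.001], [-0.0, -1.0, -0.0]]
ft_force: [1.1, -0.1, -0.4]
grip_width: 0.0301
```

Call:
servo_tool --rows '[0.35, -0.01, 0.03, 0, 0, 0, 0, 0.35, -0.01, 0.035, 0, 0, 0, 0, 0.35, -0.01, 0.035, 0, 0, 0, 0, 0.35, 0, 0.03, 0, 0, 0, 0, 0.35, 0, 0.02, 0, 0, 0, 0, 0.35, 0, 0, 0, 0, 0, 0]'

```text
time_s: 12.47
position: [0.4598, 0.0721, 0.1919]
tool_rot: [[0.004, -0.0, 1.0], [-1.0, 0.001, 0.004], [-0.001, -1.0, -0.0]]
ft_force: [-0.9, -0.3, 0.3]
grip_width: 0.0299
```

```bash
python3 - <<'E'
from h import *
s=env.observe();print(s['time_s'],s['position'],s['ft_force'])
for n,B,M in(('top',(425,260,485,315),(430,255,480,320)),('side',(345,185,400,225),0)):
    im=save(n,n+'7.png');hsv=cv2.cvtColor(im,cv2.COLOR_RGB2HSV);x0,y0,x1,y1=B
    for nm,lo,hi,z in(('lid',(98,100,60),(125,255,255),.028),):
        m=cv2.inRange(hsv,lo,hi);k=np.zeros_like(m);k[y0:y1,x0:x1]=m[y0:y1,x0:x1];ys,xs=np.nonzero(k)
        print(n,nm,xs.mean(),ys.mean(),onz(n,(xs.min()+xs.max())/2,(ys.min()+ys.max())/2,z).round(4))
a=cv2.imread('pics/top7.png');b=cv2.imread('pics/side7.png')
cv2.imwrite('pics/c7.png',np.hstack([cv2.resize(a[165:325,330:490],(400,400)),cv2.resize(b[135:265,270:400],(400,400))]))
E
```

```text
12.4667 [0.45982362 0.0720644  0.19189929] [-0.91554295 -0.29578035  0.25198659]
top lid 458.8954802259887 288.55649717514126 [ 0.4891 -0.3194  0.028 ]
side lid 378.68888888888887 197.6 [ 0.4771 -0.3142  0.028 ]
```

View pics/c7.png

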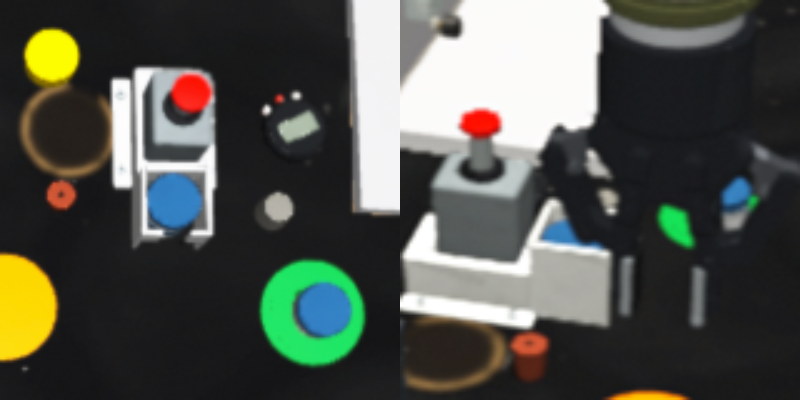

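From the unobstructed top view, the tin stands about 2.4 mm from the mat's centre. The plunger is up, both tins are in the magazine, and nothing else has moved. The side view is partly blocked by the gripper. Handing in.

```bash
python3 -c "
from rig import env
print(env.close_job())"
```

```text
the job is handed in; nothing more can be done
None
```

I pressed the plunger once to its stop (about 28 mm of travel, wrist force about 13 N) and let it come back up, and one tin came out. I then nudged that tin onto the green mat with the edges of the two part-open fingers, without gripping or lifting it. The wrist force readings during the push were about 1 N or less.

**Last checks:**
- **Tin on the mat:** the top camera put it at (0.489, -0.319), with the mat centre at (0.4905, -0.3175). That is about 2.4 mm off centre, against 22.5 mm allowed.
- **Feeder:** the plunger was up, and the other two tins had dropped and stood in the magazine.
- **Surroundings:** by eye, the two stoppers, the stopwatch and the look-alikes were where they started. I did not measure them.
- **Time:** about 12.5 s of the 58 s had been used just before I handed the job in, with the arm well clear.

**One check disagreed:** the final side-camera reading gave x = 0.477 for the tin. The gripper was hiding part of the lid there, so I trusted the clear top view.

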